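Load the buffers and line up a flap hinge for its pin

TASK

Get this cabinet flap hinge ready for its pin: first stand the two rubber buffers in the two round wells of the jamb block, one in each, and let go of them. Then pick up the loose hinge leaf and bring its knuckle between the two knuckles on the block so that all the holes line up, with the leaf level, right way up and pointing away from the block. Finish while holding the leaf still in the gripper like that, without leaning it on the block, and leave the other things on the bench where they are.

Things in the scene. Friction and masses are not known exactly. Their poses are not given: they have to be found in the camera images.
- jamb: Grey painted block, fixed to the bench, 90 (x) x 160 (y) x 60 (z) mm; origin at the centre of its underside, z up. Two round wells in its top, in its +x half. A steel hinge leaf, 6 mm thick, is screwed on its top from x = -45 to -11 mm (y -53 to 53 mm); its two knuckles overhang the -x face. The block's yaw varies by about 17 degrees.
- jamb_axis (a point): Middle of the empty gap between the block's two knuckles, on the hinge axis; axes as the block's (y along the hinge axis, x from the knuckles towards the block, z up). It lies at (-67, 0, 75) mm in the block's frame, so 22 mm in front of the block's -x face. The two knuckles are tubes about y, 28 mm outside and 16 mm hole, from y = -53 to -23 and 23 to 53 mm: the gap between them is 46 mm, open from above, from below and from -x.
- well_a (a point): Centre of the floor of the well at the block's -y end, at (20, -45, 48) mm in the block's frame; axes as the block's. The well is round, 28 mm in diameter, 12 mm deep, open at the top (block top at 60 mm). A seated buffer stands 24 mm out of it.
- well_b (a point): Centre of the floor of the other, equal well, at (20, 45, 48) mm in the block's frame.
- leaf: Loose steel hinge leaf, about 0.28 kg, lying flat on the bench right way up, on the side away from the pad (left or right varies); z up. Origin on its underside, in the middle of its plate. Plate 70 (x) x 100 (y) x 6 mm. An upright web stands on the middle of the plate, 12 mm thick (x) x 40 mm (y), its top 63 mm above the underside: a good grip, closing along the leaf's x, and high on it the fingers clear the knuckle. One knuckle on its +x side, joined by a 40 mm wide neck.
- leaf_knuckle (a point): Centre of the loose leaf's knuckle, on its axis, at (56, 0, 15) mm in the leaf's frame; axes as the leaf's. The knuckle is a tube about y, 40 mm long, 28 mm outside, 16 mm hole. When fitted, this point lies on point jamb_axis with all axes parallel (the leaf's +x towards the block), the leaf's underside then 60 mm above the bench.
- buffer_a: Black rubber buffer: plain solid cylinder, 20 mm diameter, 36 mm tall, about 16 g, standing upright on the pad at the start. Origin at the centre of its underside as built.
- buffer_b: Black rubber buffer: plain solid cylinder, 20 mm diameter, 36 mm tall, about 16 g, standing upright on the pad at the start. Equal to buffer_a; either may go in either well.
- buffer_a_center (a point): Middle of buffer_a, 18 mm above its underside.
- buffer_b_center (a point): Middle of buffer_b, 18 mm above its underside.
- pad: Thin grey mat fixed to the bench, 120 x 160 x 4 mm, on which the two buffers stand about 84 mm apart; left or right of the block, opposite to the leaf.
- pin: Bystander: the bent steel hinge pin, 8 mm thick, 120 mm long, lying flat. Leave it.
- screwdriver: Bystander: screwdriver, 180 mm long, lying. Leave it.
- tape: Bystander: empty cardboard tape core, 90 mm across, 24 mm high.
- spray: Bystander: spray can, 52 mm across, 115 mm tall, standing.
- jar: Bystander: small closed jar, 60 mm across, 60 mm tall.
- carton: Bystander: closed cardboard box, 100 x 140 x 60 mm.
Mind the look-alikes: they are no part of the job. What is shaped like the leaf but blue is not meant. Leave any green look-alike of the jamb alone.

How it is judged:
By the outcome, as a careful person would: the job done as asked, in the order asked, and still so for the second after the job is handed in, while the arm keeps its last pose, push and grip.
It also fails if it takes over 64 s, if anything falls off the work surface, if the arm or the gripper's body presses on something with over 40 N, if the wrist force passes 120 N, or if a joint passes its speed limit or range.

ROBOT

A 6-joint arm with a two-finger parallel gripper is mounted at the origin on the work surface. World frame = base frame: x ahead of the robot, y to its left, z up, the work surface at z = 0. Lengths are in m, angles in rad, forces in N, time in s.
With the tool pointing down it reaches from about 0.4 to 0.925 m from the base axis. Payload 12.5 kg.
Tool frame: the origin (TCP) lies at the very end of the fingers, on their centre line; the grasp point (between the pads) lies bot.grip_depth behind it (bot.grip_depth is the distance from the TCP to the grasp point, in m); z points along the fingers, x is the direction in which the jaws open and shut, and the axes are right-handed (so a half turn about z gives the same grasp; the last joint's range is limited). The gripper opens to 95 mm and grips with 3 to 60 N. Pads are 20 mm wide; open, the fingers measure 119 mm over their backs; the gripper's body (75 mm by 180 mm) begins 59 mm behind the grasp point.
Start: joints at [-1.268, 0.491, 1.559, -0, 1.092, -0.106], TCP at [0.248, -0.574, 0.215] pointing down, gripper open.
Joint ranges: [-3.1, 3.1], [-0.84, 2.19], [0.05, 2.79], [-1.13, 4.28], [0.06, 2.93], [-2.69, 2.69]. Speed limits (rad/s): [2.22, 2.22, 2.79, 3.14, 3.14, 3.14].

INTERFACE

Orientations are given as [roll, pitch, yaw] about the fixed x, y, z axes, in that order (R = Rz(yaw) Ry(pitch) Rx(roll)).
In Python, from station import bot gives the robot as it stands. The module is installed in compiled form; this text tells all that it offers.
- The arm moves only by the tool step_arm, never from a script. Its argument "series" is a list that holds one entry, the list of rows, each a list of 7 numbers: the turn, a rotation vector about the tool's x, y, z in degrees, then the shift along the tool's x, y, z in cm, then the closure, from -1 (fully open) to 1 (shut). A call has 1 to 12 rows; each row shifts and turns the commanded pose from where the row before left it, along the tool's axes as they then stand; what a row does not reach is not made up. A row lasts 1/12 s, in which the tool goes at most 41.7 mm and 7.16 degrees, less where a joint would pass 70% of its speed; a pose out of reach is approached as far as the arm can. A call is refused whole if a number of a shift passes 4.17 or a number of a turn 7.16, either way. A call with a gripper value outside its range is refused whole. The fingers move at their own pace and stop on an object; "squeeze" is the grip in N (left out, the last holds). Time passes only in rows, so rows that do not move let the fingers close. It gives the time, the measured TCP pose, the force and the opening at its end, in the units of the state.
- bot.get_obs(): the state, without advancing time (a new reading comes with each control period).
- bot.get_image(name): name is "scene" or "top" or "wrist"; returns a dict with "pixels" (384x512x3 uint8, blue, green, red), "range_z" (384x512 float32, m along the optical axis (not along the pixel's ray), 0 where there is no reading), "fx", "fy", "cx", "cy" (pixels), "R" (3x3) and "t" (3): a world point X has camera coordinates R X + t; the wrist camera has in their place "mount" (4x4, takes a point from camera to tool coordinates, whose origin is the TCP and whose axes are the tool frame's). Camera axes: x right, y down, z forward; pixel columns grow to the right and rows downward; lengths in m; the calibration is good to about 2 mm. A picture is of the moment at which its call begins: read the wrist's pose just before it.
- bot.close_job(): hands the job in, once; it reports no verdict.
The state is a dict: "clock": time; "q": joint angles; "qvel": joint speeds; "tau": joint torques, N m; "eef_pos": TCP position; "eef_rot": TCP orientation; "wrist_force": force on the tool from outside, world axes, zero at the start; "ft_torque": the same for the moment, N m; "width": opening from 0.0 (shut) to 1.0 (fully open).
Only numpy, scipy, OpenCV 4.12 (cv2) and the standard library are available. Lean on these libraries where they do the work, as an engineer would, in place of code of your own. Each camera call takes 0.05 s, during which the arm holds its last target.

## Working session

There is one attempt and no reset: what is moved stays moved. The work goes in short steps, Python scripts to look and compute and a tool call to move; the robot and the scene stay as the last step left them, time stands still between calls to the robot, and variables do not carry over. Pictures are saved under pics/ and viewed, and the job is handed in when it is done.

Besides the shell and the picture viewer there is one more tool, called after "Call:" in YAML: its name, and indented under it one key for each argument. step_arm: Moves the arm, as the interface text tells. Its arguments: {"type":"object","properties":{"series":{"type":"array"},"squeeze":{"type":"number"}},"required":["series"]}

```bash
mkdir -p pics; python3 - <<'E'
from station import bot
import cv2,numpy as np
o=bot.get_obs(); print({k:np.round(v,3).tolist() for k,v in o.items()}, bot.grip_depth)
for n in("scene","top","wrist"):
    im=bot.get_image(n); cv2.imwrite(f"pics/{n}0.png",im["pixels"]); np.savez(f"{n}0.npz",**im)
    print(n,{k:np.round(v,4).tolist() for k,v in im.items() if k not in("pixels","range_z")})
E
```

```text
{'clock': 0.0, 'q': [-1.268, 0.492, 1.559, -0.0, 1.092, -0.106], 'qvel': [-0.001, 0.001, 0.0, -0.001, 0.002, -0.001], 'tau': [0.004, -61.264, -25.818, 0.069, 0.048, -0.0], 'eef_pos': [0.248, -0.573, 0.214], 'eef_rot': [-3.142, 0.001, -1.162], 'wrist_force': [0.532, -0.072, -0.006], 'ft_torque': [0.0, 0.014, -0.028], 'width': 0.998} 0.0188
scene {'fx': 478.0616, 'fy': 478.0616, 'cx': 265.8014, 'cy': 183.687, 'R': [[0.8032, 0.5956, 0.011], [0.4095, -0.5386, -0.7363], [-0.4326, 0.5959, -0.6765]], 't': [-0.379, -0.1611, 1.5992]}
top {'fx': 487.3723, 'fy': 487.3723, 'cx': 255.4754, 'cy': 187.6155, 'R': [[0.0283, -0.9995, -0.0113], [-0.9973, -0.0274, -0.0686], [0.0683, 0.0132, -0.9976]], 't': [-0.0278, 0.497, 1.3591]}
wrist {'fx': 341.6706, 'fy': 341.6706, 'cx': 257.7464, 'cy': 191.0308, 'mount': [[1.0, -0.0008, -0.0, -0.0003], [0.0008, 0.967, 0.2547, -0.0707], [-0.0002, -0.2547, 0.967, -0.1702], [0.0, 0.0, 0.0, 1.0]]}
```

View pics/scene0.png

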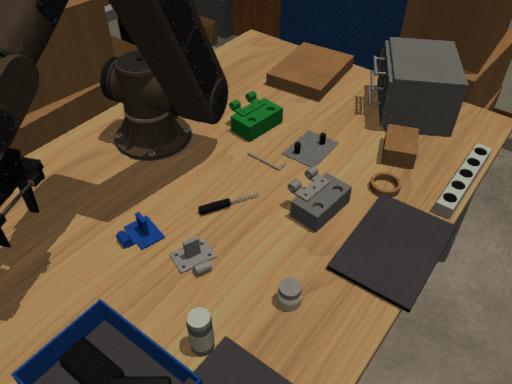

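View pics/top0.png

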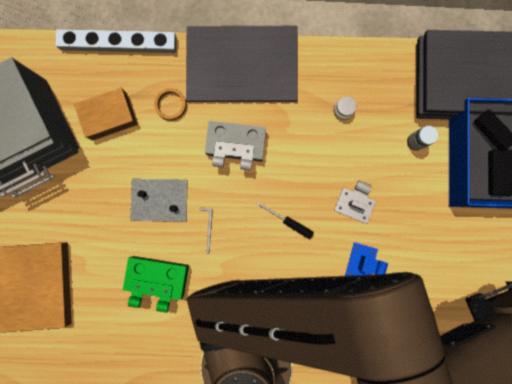

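View pics/wrist0.png

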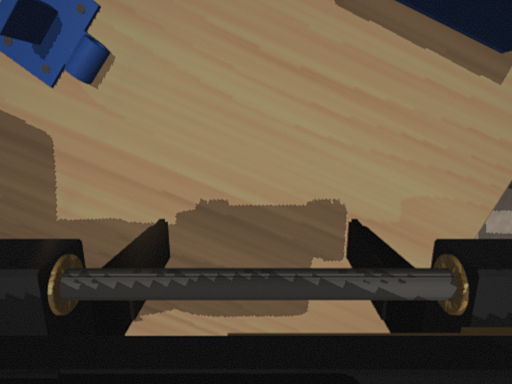

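The scene and top views both show the grey jamb (top px 237,143), the pad with the two buffers (142,195 and 170,209) and the steel leaf (356,203). The blue and green look-alikes are separate. Next I measure from the depth data.

```bash
cat > h.py <<'E'
import numpy as np,cv2
from scipy.spatial.transform import Rotation as Ro
def cloud(im,pose=None):
    z=im["range_z"].astype(float);v,u=np.mgrid[:z.shape[0],:z.shape[1]]
    P=np.stack([(u-im["cx"])/im["fx"]*z,(v-im["cy"])/im["fy"]*z,z],-1)
    if pose is None: W=(P-im["t"])@im["R"]
    else:
        T=pose@im["mount"]; W=P@T[:3,:3].T+T[:3,3]
    W[z<=0]=np.nan
    return W
def cam(im,pose=None):
    if pose is None: return im["R"].T,-im["R"].T@im["t"]
    T=pose@im["mount"]; return T[:3,:3],T[:3,3]
def ray(im,uv,h,pose=None):
    uv=np.atleast_2d(np.asarray(uv,float)); R,c=cam(im,pose)
    d=np.c_[(uv[:,0]-im["cx"])/im["fx"],(uv[:,1]-im["cy"])/im["fy"],np.ones(len(uv))]@R.T
    return c+d*((h-c[2])/d[:,2])[:,None]
def proj(im,X,pose=None):
    R,c=cam(im,pose); p=(np.atleast_2d(X)-c)@R
    return np.c_[p[:,0]/p[:,2]*im["fx"]+im["cx"],p[:,1]/p[:,2]*im["fy"]+im["cy"]]
def pose(o):
    T=np.eye(4);T[:3,:3]=Ro.from_euler("xyz",o["eef_rot"]).as_matrix();T[:3,3]=o["eef_pos"];return T
E
python3 - <<'E'
from h import *
t=dict(np.load("top0.npz")); W=cloud(t); 
def box(u0,u1,v0,v1,lo,hi):
    w=W[v0:v1,u0:u1].reshape(-1,3); return w[(w[:,2]>lo)&(w[:,2]<hi)]
print("bench z",np.nanmedian(W[150:180,280:320,2]))
for n,b in dict(jambtop=(195,275,115,175,.045,.08),leafplate=(325,385,175,230,.003,.02),leafweb=(325,385,175,230,.035,.08),buf=(128,190,175,225,.02,.06),pad=(128,190,175,225,.002,.01)).items():
    p=box(*b)
    if len(p)==0: print(n,"none");continue
    r=cv2.minAreaRect((p[:,:2]*1000).astype(np.float32)); print(n,len(p),np.round(np.median(p,0),4),"rect",np.round(r[0],1),np.round(r[1],1),round(r[2],1))
    if n=="buf":
        from scipy.cluster.vq import kmeans2
        c,l=kmeans2(p,np.array([p[p[:,1].argmin()],p[p[:,1].argmax()]]),minit='matrix'); print(c)
cv2.imwrite("pics/topcrop.png",cv2.resize(t["pixels"][100:260,120:390],None,fx=2.9,fy=2.9,interpolation=cv2.INTER_CUBIC))
E
```

```text
bench z 0.0014160101719643578
jambtop 1976 [0.6231 0.0459 0.0622] rect [608.4  47.2] [160.3 126.4] 85.4
leafplate 1465 [ 0.4606 -0.2962  0.0059] rect [ 465.6 -296.2] [153.5 168.8] 1.6
leafweb 93 [ 0.4552 -0.2952  0.0635] rect [ 481.3 -305.3] [40.3 66.9] 68.6
buf 101 [0.4637 0.2963 0.0401] rect [452.6 259.7] [117.9  19.1] 67.1
[[0.43296132 0.21328526 0.03854551]
 [0.47173737 0.30392951 0.03724406]]
pad 2015 [0.4564 0.2611 0.005 ] rect [457.2 261.9] [140. 176.] 1.6
```

View pics/topcrop.png

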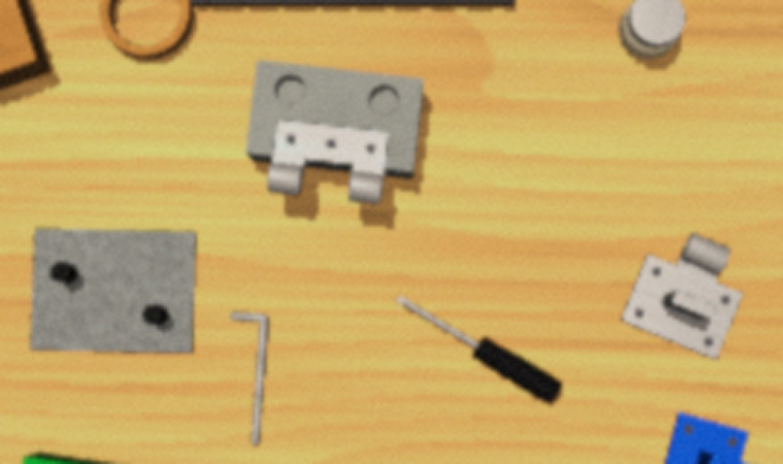

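Call:
step_arm:
  series:
    - [[0, 0, 6, 0, 0, 0, -1], [0, 0, 6, 0, 0, 0, -1], [0, 0, 6, 0, 0, 0, -1], [0, 0, 6, 0, 0, 0, -1], [0, 0, 5.6, 0, 0, 0, -1], [0, 0, 0, -3.8, -1.25, -0.2, -1], [0, 0, 0, -3.8, -1.25, -0.2, -1], [0, 0, 0, -3.8, -1.25, -0.2, -1], [0, 0, 0, -3.8, -1.25, -0.2, -1], [0, 0, 0, -3.8, -1.25, -0.2, -1], [0, 0, 0, -3.8, -1.25, -0.2, -1], [0, 0, 0, -3.8, -1.25, -0.2, -1]]

```text
clock: 1.15
eef_pos: [0.3643, -0.3166, 0.2287]
eef_rot: [3.142, 0.0, -1.679]
wrist_force: [0.8, -0.5, 0.2]
width: 1.005
```

Call:
step_arm:
  series:
    - [[0, 0, 0, -3.8, -1.25, -0.2, -1], [0, 0, 0, -3.8, -1.25, -0.2, -1], [0, 0, 0, -3.8, -1.25, -0.2, -1], [0, 0, 0, -3.8, -1.25, -0.2, -1], [0, 0, 0, -3.8, -1.25, -0.2, -1], [0, 0, 0, -3.8, -1.25, -0.2, -1], [0, 0, 0, -3.8, -1.25, -0.2, -1], [0, 0, 0, -3.8, -1.25, -0.2, -1], [0, 0, 0, -3.8, -1.25, -0.2, -1], [0, 0, 0, -3.8, -1.25, -0.2, -1], [0, 0, 0, 0, 0, 0, -1], [0, 0, 0, 0, 0, 0, -1]]

```text
clock: 2.15
eef_pos: [0.5294, 0.0476, 0.2482]
eef_rot: [3.141, -0.0, -1.675]
wrist_force: [-0.2, -0.4, 0.0]
width: 1.003
```

```bash
cat > look.py <<'E'
import sys
from station import bot
from h import *
n=sys.argv[1]
o=bot.get_obs(); im=bot.get_image("wrist")
np.savez(n+".npz",T=pose(o),**im); cv2.imwrite(f"pics/{n}.png",im["pixels"])
print({k:np.round(o[k],4).tolist() for k in("clock","eef_pos","eef_rot","wrist_force","width","q")})
E
python3 look.py w1
```

```text
{'clock': 2.15, 'eef_pos': [0.5294, 0.0476, 0.2482], 'eef_rot': [3.141, -0.0002, -1.6751], 'wrist_force': [-0.2456, -0.3897, 0.0298], 'width': 1.0025, 'q': [-0.0346, 0.3231, 1.7423, -0.0001, 1.0767, 1.6406]}
```

View pics/w1.png

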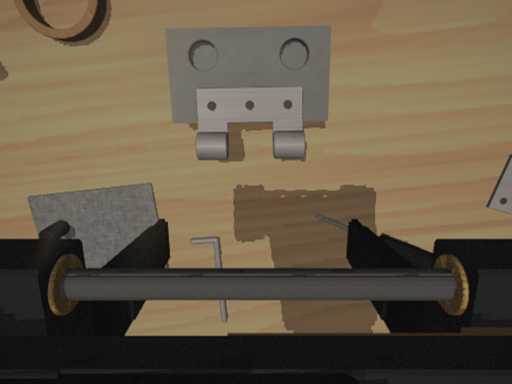

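The wrist view shows the jamb squarely: wells at about (203,55) and (294,54), steel plate from x 197 to 303, knuckles at (212,146) and (289,145).

```bash
cat > jm.py <<'E'
from h import *
import sys
n=sys.argv[1]; d=dict(np.load(n+".npz")); T=d["T"]; img=d["pixels"]; W=cloud(d,T)
hsv=cv2.cvtColor(img,cv2.COLOR_BGR2HSV)
# grey mask
m=((hsv[...,1]<60)&(hsv[...,2]>60)).astype(np.uint8); 
m[165:]=0; m[:, :120]=0; m[:,380:]=0
m=cv2.morphologyEx(m,cv2.MORPH_OPEN,np.ones((3,3)))
cv2.imwrite(f"pics/{n}_m.png",m*255)
H=W[...,2]
sel=(m>0)
print("block top z",np.nanmedian(H[70:80,180:300]),"plate z",np.nanmedian(H[95:110,210:290]))
# block: left/right/top edges via mask rows
from numpy.linalg import lstsq
def edge(pts,h):
    P=ray(d,pts,h,T); x=P[:,:2]; c=x.mean(0); u,s,vt=np.linalg.svd(x-c); r=np.abs((x-c)@vt[1]); k=r<0.0012
    x=x[k];c=x.mean(0);u,s,vt=np.linalg.svd(x-c); return c,vt[0],np.std((x-c)@vt[1])
rows=range(35,80); L=[];R=[]
for v in rows:
    c=np.where(m[v])[0]; L.append((c.min()-.5,v));R.append((c.max()+.5,v))
tp=[]
for u in range(180,320):
    c=np.where(m[:,u])[0]; tp.append((u,c.min()-.5))
for nm,e in(("L",L),("R",R),("T",tp)):
    c,v,s=edge(e,.06); print(nm,np.round(c*1000,1),"angle",np.round(np.degrees(np.arctan2(v[1],v[0])),2),"sd mm",round(s*1000,2))
# plate bright mask
g=cv2.cvtColor(img,cv2.COLOR_BGR2GRAY)
print("grey block",np.median(g[70:80,180:300]),"plate",np.median(g[95:110,210:290]))
cv2.imwrite(f"pics/{n}_c.png",cv2.resize(img[15:170,155:345],None,fx=3.8,fy=3.8,interpolation=cv2.INTER_CUBIC))
E
python3 jm.py w1
```

```text
block top z 0.0601946360255301 plate z 0.06630129731575549
L [650.4 124.2] angle 174.92 sd mm 0.28
R [633.7 -34.6] angle 175.32 sd mm 0.32
T [669.3  40.6] angle -95.06 sd mm 0.24
grey block 108.0 plate 139.0
```

View pics/w1_c.png

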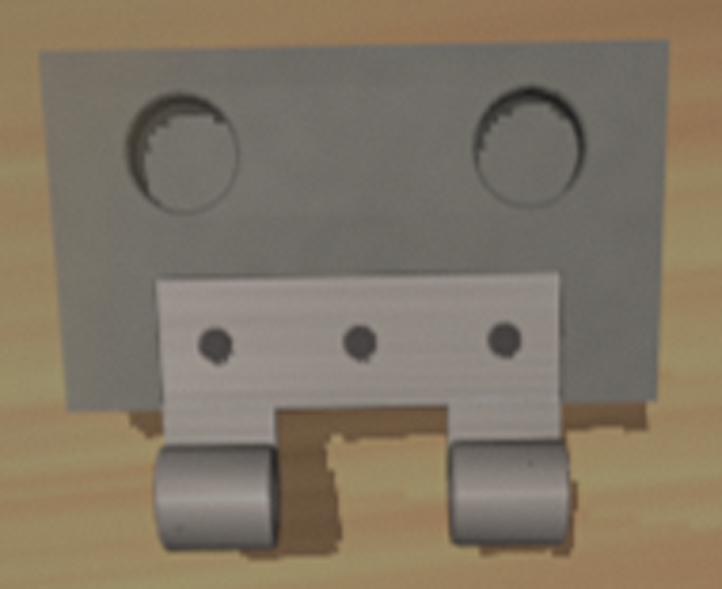

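View pics/w1_m.png

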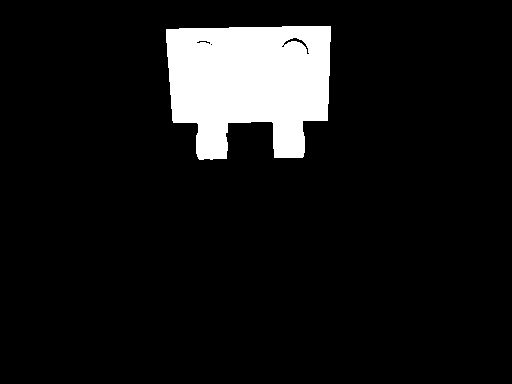

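```bash
cat > jf.py <<'E'
from h import *
yaw=np.radians(-5.0); O=np.array([.6246,.0463,0])
Rj=Ro.from_euler("z",yaw).as_matrix()
J=lambda p:O+Rj@(np.array(p)/1000)
E
python3 - <<'E'
from jf import *
d=dict(np.load("w1.npz"));T=d["T"]
c=lambda p:np.round((proj(d,J(p),T)[0]+.5-[155,15])*3.8-.5,1)
for n,p in dict(wa=(20,-45,60),wb=(20,45,60),pl1=(-11,53,66),pl2=(-11,-53,66),k1i=(-67,23,89),k2i=(-67,-23,89),k1o=(-67,53,89),k2o=(-67,-53,89),c1=(45,80,60),c2=(45,-80,60),c3=(-45,-80,60),c4=(-45,80,60)).items(): print(n,c(p))
for n in("well_a",(20,-45,48)),("well_b",(20,45,48)),("axis",(-67,0,75)): print(n[0],J(n[1]))
E
```

```text
wa [530.3 147.9]
wb [181.9 154.5]
pl1 [154.6 279.4]
pl2 [562.4 271.8]
k1i [270.9 504.3]
k2i [452.2 501. ]
k1o [152.8 506.4]
k2o [570.5 498.9]
c1 [38.1 51.8]
c2 [669.6  39.6]
c3 [657.4 402.2]
c4 [ 67.1 412.9]
well_a [ 6.40601886e-01 -2.71876269e-04  4.80000000e-02]
well_b [0.6484459  0.08938565 0.048     ]
axis [0.55785496 0.05213943 0.075     ]
```

Call:
step_arm:
  series:
    - [[0, 0, -1, 0, 0, 0, -1], [0, 0, 0, -2.7, 2.5, 0.4, -1], [0, 0, 0, -2.7, 2.5, 0.4, -1], [0, 0, 0, -2.7, 2.5, 0.4, -1], [0, 0, 0, -2.7, 2.5, 0.4, -1], [0, 0, 0, -2.7, 2.5, 0.4, -1], [0, 0, 0, -2.7, 2.5, 0.4, -1], [0, 0, 0, -2.7, 2.5, 0.4, -1], [0, 0, 0, 0, 0, 0, -0.3], [0, 0, 0, 0, 0, 0, -0.3]]

```text
clock: 3.03
eef_pos: [0.3713, 0.2499, 0.2207]
eef_rot: [-3.142, -0.0, -1.659]
wrist_force: [0.8, -0.4, 0.7]
width: 0.913
```

```bash
python3 look.py w2
```

```text
{'clock': 3.0333, 'eef_pos': [0.3713, 0.2499, 0.2207], 'eef_rot': [-3.1415, -0.0002, -1.6589], 'wrist_force': [0.7856, -0.389, 0.7493], 'width': 0.9132, 'q': [0.4446, 0.2313, 1.9641, -0.0002, 0.9462, 2.1037]}
```

View pics/w2.png

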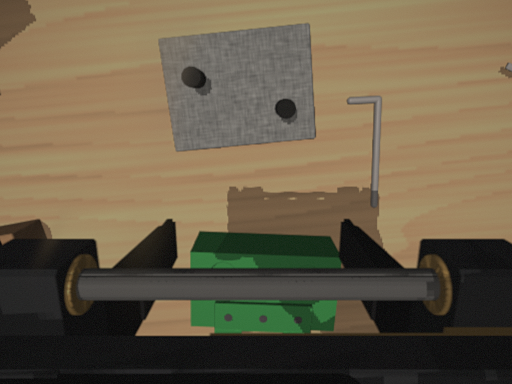

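Buffers are at about (193,77) and (285,108) on the pad. The green look-alike is below the gripper, clear of the path.

```bash
python3 - <<'E'
from h import *
d=dict(np.load("w2.npz"));T=d["T"];W=cloud(d,T);img=d["pixels"]
g=cv2.cvtColor(img,cv2.COLOR_BGR2GRAY)
print("pad z",np.nanmedian(W[110:130,190:250,2]))
m=((g<70)).astype(np.uint8); m[:55]=0; m[130:]=0; m[:,:165]=0; m[:,310:]=0
m2=((W[...,2]>.033)&(W[...,2]<.06)).astype(np.uint8)*0+((W[...,2]>.034)&(W[...,2]<.06)); m2[:55]=0;m2[130:]=0;m2[:,:165]=0;m2[:,310:]=0
for nm,mm in("dark",m),("depth",m2):
    n,l,s,c=cv2.connectedComponentsWithStats(mm.astype(np.uint8))
    for i in range(1,n):
        if s[i,4]>40:
            print(nm,s[i],c[i].round(1),"at z40",ray(d,c[i],.04,T).round(4), np.nanmedian(W[l==i],0).round(4),"extent",np.ptp(W[l==i],axis=0).round(3))
cv2.imwrite("pics/w2c.png",cv2.resize(img[50:135,165:315],None,fx=5,fy=5,interpolation=cv2.INTER_CUBIC))
E
```

```text
pad z 0.0042365444593834845
dark [182  67  25  22 414] [193.6  77.6] at z40 [[0.4694 0.3038 0.04  ]] [0.4696 0.3042 0.0397] extent [0.023 0.019 0.04 ]
dark [275  99  22  24 356] [285.4 108.8] at z40 [[0.4318 0.2165 0.04  ]] [0.432  0.2164 0.04  ] extent [nan nan nan]
depth [181  67  21  21 349] [190.9  77.1] at z40 [[0.47   0.3064 0.04  ]] [0.47   0.3064 0.0401] extent [0.019 0.02  0.008]
depth [276  99  20  21 310] [285.3 108.8] at z40 [[0.4318 0.2166 0.04  ]] [0.4318 0.2166 0.0402] extent [0.02  0.019 0.008]
```

View pics/w2c.png

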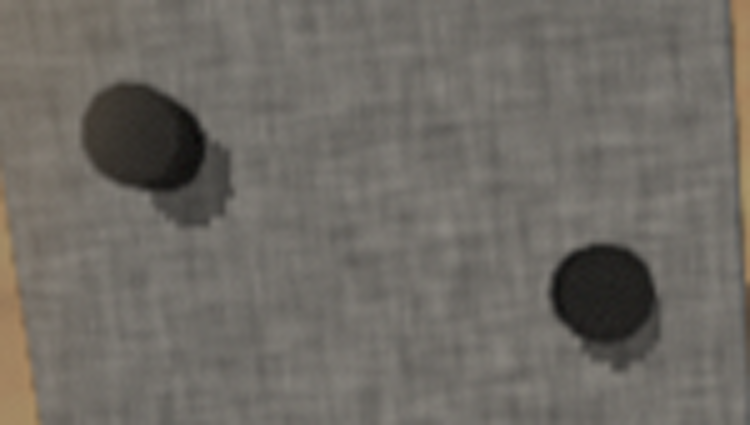

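```bash
python3 - <<'E'
from h import *
d=dict(np.load("w2.npz"));T=d["T"]
P=ray(d,[(160,38),(309,24),(315,138),(176,151)],.004,T); print(P.round(4)); print(np.linalg.norm(np.roll(P,-1,0)-P,axis=1))
t=dict(np.load("top0.npz"))
P=ray(t,[(131.5,179),(187,180),(187,221.5),(131,220.5)],.004); print(P.round(4)); print(np.linalg.norm(np.roll(P,-1,0)-P,axis=1))
E
```

```text
[[0.5144 0.3397 0.004 ]
 [0.514  0.1836 0.004 ]
 [0.396  0.1828 0.004 ]
 [0.3953 0.3407 0.004 ]]
[0.1561211  0.11803671 0.15793279 0.11909237]
[[0.5134 0.3416 0.004 ]
 [0.5149 0.1825 0.004 ]
 [0.3966 0.178  0.004 ]
 [0.395  0.3376 0.004 ]]
[0.1591364  0.11830344 0.15962776 0.11848664]
```

Call:
step_arm:
  series:
    - [[0, 0, 0, 1.4, -3.1, 0, -0.3], [0, 0, 0, 1.4, -3.2, 0, -0.3], [0, 0, 0, 0, 0, 4, -0.3], [0, 0, 0, 0, 0, 4, -0.3], [0, 0, 0, 0, 0, 4, -0.3], [0, 0, 0, 0, 0, 4, -0.3], [0, 0, 0, 0, 0, 2.5, -0.3], [0, 0, 0, 0, 0, 1.5, -0.3], [0, 0, 0, 0, 0, 0, -0.3], [0, 0, 0, 0, 0, 0, -0.3]]
  squeeze: 10

```text
clock: 3.92
eef_pos: [0.4329, 0.2149, 0.0204]
eef_rot: [3.14, -0.001, -1.663]
wrist_force: [-0.4, -0.8, 0.6]
width: 0.649
```

```bash
python3 look.py w3
```

```text
{'clock': 3.9167, 'eef_pos': [0.4329, 0.2149, 0.0204], 'eef_rot': [3.1405, -0.0007, -1.6633], 'wrist_force': [-0.3718, -0.7626, 0.5799], 'width': 0.6487, 'q': [0.324, 0.6055, 2.0727, -0.0004, 0.4647, 1.9876]}
```

View pics/w3.png

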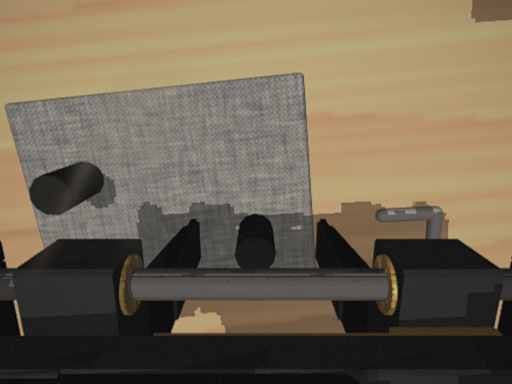

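The buffer sits midway between the fingers (255,240), so I close.

Call:
step_arm:
  series:
    - [[0, 0, 0, 0, 0, 0, 1], [0, 0, 0, 0, 0, 0, 1], [0, 0, 0, 0, 0, 0, 1], [0, 0, 0, 0, 0, 0, 1], [0, 0, 0, 0, 0, 0, 1], [0, 0, 0, 0, 0, 0, 1], [0, 0, 0, 0, 0, 0, 1], [0, 0, 0, 0, 0, 0, 1], [0, 0, 0, 0, 0, 0, 1]]
  squeeze: 10

```text
clock: 4.72
eef_pos: [0.4322, 0.2164, 0.0206]
eef_rot: [-3.142, -0.0, -1.661]
wrist_force: [-0.6, -0.4, 2.3]
width: 0.209
```

Call:
step_arm:
  series:
    - [[0, 0, 0, 0, 0, -2.5, 1], [0, 0, 0, 0, 0, -4, 1], [0, 0, 0, 0, 0, -4, 1], [0, 0, 0, 1.4, -1.65, -1.5, 1], [0, 0, 0, 2.6, -3, 0, 1], [0, 0, 0, 2.6, -3, 0, 1], [0, 0, 0, 2.6, -3, 0, 1], [0, 0, 0, 2.6, -3, 0, 1], [0, 0, 0, 2.6, -3, 0, 1], [0, 0, 0, 2.6, -3, 0, 1], [0, 0, 0, 1.8, -2, 0, 1], [0, 0, 0, 1, -1, 0, 1]]

```text
clock: 5.72
eef_pos: [0.6416, -0.004, 0.1401]
eef_rot: [-3.141, -0.0, -1.663]
wrist_force: [-0.7, 0.9, -0.7]
width: 0.207
```

Call:
step_arm:
  series:
    - [[0, 0, 0, 0, 0, 0, 1], [0, 0, 0, 0, 0, 0, 1], [0, 0, 0, 0, 0, 0, 1]]

```text
clock: 5.97
eef_pos: [0.6389, -0.0002, 0.1404]
eef_rot: [3.141, 0.0, -1.66]
wrist_force: [0.4, 0.2, -0.2]
width: 0.206
```

```bash
python3 look.py w4; cat > go.py <<'E'
# go.py x y z [yawdeg]: remaining travel in tool axes, cm / deg
import sys
from station import bot
from h import *
o=bot.get_obs();T=pose(o);t=np.array([float(a) for a in sys.argv[1:4]])
print("pos",np.round(o["eef_pos"],4),"rot",np.round(np.degrees(o["eef_rot"]),2),"F",np.round(o["wrist_force"],1),"w",round(o["width"]*95,1))
R=T[:3,:3]
if len(sys.argv)>4:
    Rt=Ro.from_euler("xyz",[np.pi,0,np.radians(float(sys.argv[4]))]).as_matrix()
    print("turn deg",np.degrees(Ro.from_matrix(R.T@Rt).as_rotvec()).round(2)); print("shift after turn cm",(Rt.T@(t-T[:3,3])*100).round(2))
print("shift cm",(R.T@(t-T[:3,3])*100).round(2))
E
python3 go.py .6406 -.0003 .12 -95
```

```text
{'clock': 5.9667, 'eef_pos': [0.6389, -0.0002, 0.1404], 'eef_rot': [3.1405, 0.0001, -1.6604], 'wrist_force': [0.4005, 0.1608, -0.2243], 'width': 0.2058, 'q': [-0.1037, 0.5877, 1.5995, 0.0001, 0.9555, 1.5567]}
pos [ 0.639  -0.      0.1407] rot [179.96   0.   -95.11] F [-1.4 -0.6 -0. ] w 19.7
turn deg [ 0.04  0.   -0.11]
shift after turn cm [ 0.01 -0.16  2.07]
shift cm [ 0.01 -0.16  2.07]
```

View pics/w4.png

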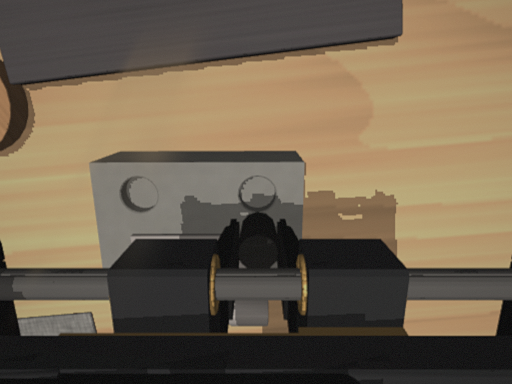

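Call:
step_arm:
  series:
    - [[0, 0, 0, 0, -0.16, 1, 1], [0, 0, 0, 0, 0, 2.5, 1], [0, 0, 0, 0, 0, 2, 1], [0, 0, 0, 0, 0, 1, 1], [0, 0, 0, 0, 0, 0.5, 1], [0, 0, 0, 0, 0, 0, 1]]

```text
clock: 6.52
eef_pos: [0.6411, -0.001, 0.0697]
eef_rot: [3.14, -0.0, -1.661]
wrist_force: [0.0, -0.3, 0.1]
width: 0.204
```

```bash
python3 go.py .6406 -.0003 .065 -95
```

```text
pos [ 0.6411 -0.001   0.0697] rot [179.91  -0.   -95.15] F [ 0.  -0.3  0.1] w 19.4
turn deg [ 0.09 -0.   -0.15]
shift after turn cm [-0.07  0.05  0.47]
shift cm [-0.07  0.05  0.47]
```

Call:
step_arm:
  series:
    - [[0, 0, 0, -0.05, 0.05, 0.2, 1], [0, 0, 0, 0, 0, 0.2, 1], [0, 0, 0, 0, 0, 0.05, 1], [0, 0, 0, 0, 0, 0, 1]]

```text
clock: 6.85
eef_pos: [0.6413, -0.0009, 0.0666]
eef_rot: [-3.141, -0.0, -1.661]
wrist_force: [-0.3, 0.4, -0.0]
width: 0.21
```

```bash
python3 go.py .6406 -.0003 .065 -95; python3 look.py w5
```

```text
pos [ 0.6413 -0.0009  0.0666] rot [-179.95   -0.    -95.18] F [-0.3  0.4 -0. ] w 20.0
turn deg [-0.05 -0.   -0.18]
shift after turn cm [-0.06  0.07  0.16]
shift cm [-0.06  0.07  0.16]
{'clock': 6.85, 'eef_pos': [0.6413, -0.0009, 0.0666], 'eef_rot': [-3.1408, -0.0001, -1.6612], 'wrist_force': [-0.2716, 0.3685, -0.0042], 'width': 0.2104, 'q': [-0.1044, 0.6807, 1.6496, -0.0001, 0.8105, 1.5569]}
```

View pics/w5.png

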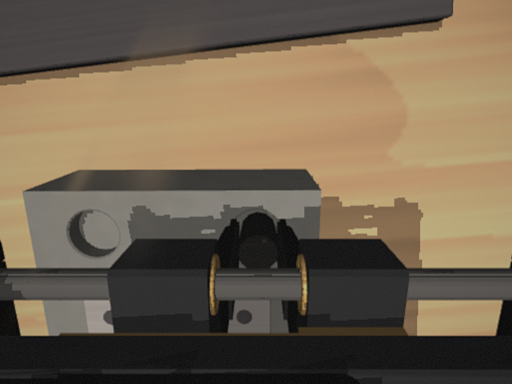

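The buffer is inside the well (258,230), with its underside about 2 mm above the floor. I lower it the rest and release.

Call:
step_arm:
  series:
    - [[0, 0, 0, -0.05, 0.05, 0.2, 1], [0, 0, 0, 0, 0, 0, 1], [0, 0, 0, 0, 0, 0, 0.3], [0, 0, 0, 0, 0, 0, 0], [0, 0, 0, 0, 0, 0, 0], [0, 0, 0, 0, 0, 0, 0], [0, 0, 0, 0, 0, -1, 0], [0, 0, 0, 0, 0, -2.5, 0], [0, 0, 0, 0, 0, -4, 0], [0, 0, 0, 0, 0, -2.5, 0], [0, 0, 0, 0, 1.5, 0, 0], [0, 0, 0, 0, 2, 0, 0]]

```text
clock: 7.9
eef_pos: [0.6068, 0.0026, 0.1665]
eef_rot: [-3.137, -0.0, -1.661]
wrist_force: [-0.1, 0.4, -0.6]
width: 0.502
```

```bash
python3 look.py w6; python3 go.py .470 .3064 .165 -95
```

```text
{'clock': 7.9, 'eef_pos': [0.6068, 0.0026, 0.1665], 'eef_rot': [-3.1372, -0.0002, -1.6612], 'wrist_force': [-0.0912, 0.3661, -0.5741], 'width': 0.5018, 'q': [-0.1044, 0.5141, 1.6621, -0.0001, 0.9611, 1.5569]}
pos [0.6025 0.0033 0.1655] rot [179.98  -0.   -95.16] F [0.8 0.6 0.7] w 48.0
turn deg [ 0.02 -0.   -0.16]
shift after turn cm [-29.04  15.84   0.05]
shift cm [-29.    15.92   0.05]
```

View pics/w6.png

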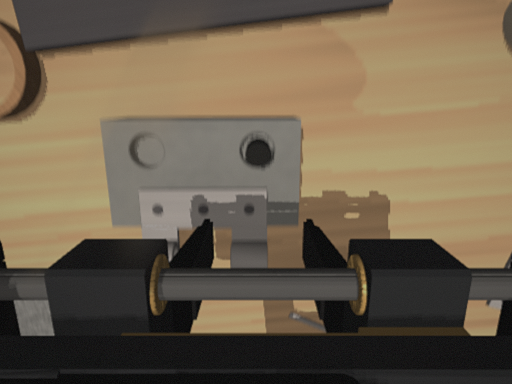

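The first buffer stands in the right-hand well (258,150). Going for the second.

Call:
step_arm:
  series:
    - [[0, 0, 0, -1.8, 1, 0, 0], [0, 0, 0, -3.4, 1.85, 0, 0], [0, 0, 0, -3.4, 1.85, 0, -0.3], [0, 0, 0, -3.4, 1.85, 0, -0.3], [0, 0, 0, -3.4, 1.85, 0, -0.3], [0, 0, 0, -3.4, 1.85, 0, -0.3], [0, 0, 0, -3.4, 1.85, 0, -0.3], [0, 0, 0, -3.4, 1.85, 0, -0.3], [0, 0, 0, -2, 1.1, 0, -0.3], [0, 0, 0, -1.4, 0.8, 1, -0.3], [0, 0, 0, 0, 0, 3, -0.3], [0, 0, 0, 0, 0, 3, -0.3]]

```text
clock: 8.95
eef_pos: [0.4742, 0.3074, 0.0949]
eef_rot: [-3.138, 0.002, -1.659]
wrist_force: [1.5, 0.4, -0.4]
width: 0.652
```

Call:
step_arm:
  series:
    - [[0, 0, 0, 0, 0, 2, -0.3], [0, 0, 0, 0, 0, 1, -0.3], [0, 0, 0, 0, 0, 0, -0.3], [0, 0, 0, 0, 0, 0, -0.3]]

```text
clock: 9.28
eef_pos: [0.4744, 0.306, 0.0647]
eef_rot: [-3.141, 0.0, -1.661]
wrist_force: [0.0, -0.2, 0.2]
width: 0.652
```

```bash
python3 look.py w7; python3 go.py .470 .3064 .0205 -95
```

```text
{'clock': 9.2833, 'eef_pos': [0.4744, 0.306, 0.0647], 'eef_rot': [-3.1414, 0.0, -1.6613], 'wrist_force': [0.0071, -0.1526, 0.2105], 'width': 0.6522, 'q': [0.4559, 0.601, 1.8492, -0.0001, 0.6912, 2.1173]}
pos [0.4747 0.3061 0.0653] rot [-1.7993e+02  4.0000e-02 -9.5190e+01] F [-1.  -0.8  0.8] w 62.1
turn deg [-0.07  0.04 -0.19]
shift after turn cm [0.01 0.47 4.48]
shift cm [0.02 0.48 4.48]
```

View pics/w7.png

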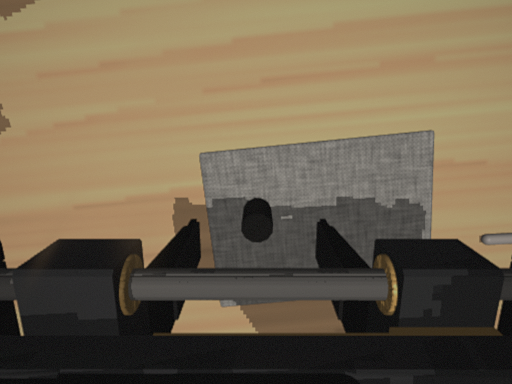

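```bash
python3 - <<'E'
from h import *
d=dict(np.load("w7.npz"));T=d["T"]
print(proj(d,[[.47,.3064,.004],[.47,.3064,.04]],T))
print(ray(d,[[257.5,208],[257.5,229]],.04,T), ray(d,[[257.5,209]],.004,T))
E
```

```text
[[257.6232937  210.54259023]
 [257.62276268 228.89212532]]
[[0.483249   0.30525984 0.04      ]
 [0.46993729 0.30648064 0.04      ]] [[0.47115062 0.30638231 0.004     ]]
```

Call:
step_arm:
  series:
    - [[0, 0, 0, 0, 0.4, 1, -0.3], [0, 0, 0, 0, 0, 2, -0.3], [0, 0, 0, 0, 0, 1.3, -0.3], [0, 0, 0, 0, 0, 0.1, -0.3], [0, 0, 0, 0, 0, 0, -0.3]]

```text
clock: 9.75
eef_pos: [0.4705, 0.3064, 0.0209]
eef_rot: [-3.141, 0.0, -1.661]
wrist_force: [-0.1, 0.3, -0.0]
width: 0.652
```

```bash
python3 go.py .470 .3064 .0205 -95
```

```text
pos [0.4705 0.3064 0.0209] rot [-1.7997e+02  1.0000e-02 -9.5180e+01] F [-0.1  0.3 -0. ] w 62.0
turn deg [-0.03  0.01 -0.18]
shift after turn cm [0.   0.05 0.04]
shift cm [0.   0.05 0.04]
```

Call:
step_arm:
  series:
    - [[0, 0, 0, 0, 0, 0, 1], [0, 0, 0, 0, 0, 0, 1], [0, 0, 0, 0, 0, 0, 1], [0, 0, 0, 0, 0, 0, 1], [0, 0, 0, 0, 0, 0, 1], [0, 0, 0, 0, 0, 0, 1], [0, 0, 0, 0, 0, 0, 1], [0, 0, 0, 0, 0, 0, 1], [0, 0, 0, 0, 0, -2.5, 1], [0, 0, 0, 0, 0, -4, 1], [0, 0, 0, 0, 0, -4, 1], [0, 0, 0, 0, 0, -1.5, 1]]

```text
clock: 10.75
eef_pos: [0.4713, 0.3069, 0.1447]
eef_rot: [-3.137, 0.003, -1.661]
wrist_force: [0.2, 0.2, 0.8]
width: 0.209
```

Call:
step_arm:
  series:
    - [[0, 0, 0, 1.5, -1.5, 0, 1], [0, 0, 0, 2.8, -2.7, 0, 1], [0, 0, 0, 2.8, -2.7, 0, 1], [0, 0, 0, 2.8, -2.7, 0, 1], [0, 0, 0, 2.8, -2.7, 0, 1], [0, 0, 0, 2.8, -2.7, 0, 1], [0, 0, 0, 2.5, -2.5, 0, 1], [0, 0, 0, 1.5, -1.5, 0, 1], [0, 0, 0, 0.6, -0.6, 0, 1], [0, 0, 0, 0, 0, 0, 1], [0, 0, 0, 0, 0, 0, 1], [0, 0, 0, 0, 0, 0, 1]]

```text
clock: 11.75
eef_pos: [0.6463, 0.0896, 0.1401]
eef_rot: [3.141, -0.0, -1.66]
wrist_force: [0.2, 0.2, 0.2]
width: 0.209
```

```bash
python3 look.py w8; python3 go.py .6484 .0894 .0655 -95
```

```text
{'clock': 11.75, 'eef_pos': [0.6463, 0.0896, 0.1401], 'eef_rot': [3.1409, -0.0, -1.6601], 'wrist_force': [0.223, 0.2214, 0.1677], 'width': 0.2091, 'q': [0.0365, 0.6057, 1.5638, 0.0001, 0.9728, 1.6966]}
pos [0.6463 0.0897 0.1402] rot [179.98  -0.   -95.1 ] F [-0.1  0.4 -0.4] w 19.8
turn deg [ 0.02 -0.   -0.1 ]
shift after turn cm [ 0.01 -0.21  7.47]
shift cm [ 0.01 -0.21  7.47]
```

View pics/w8.png

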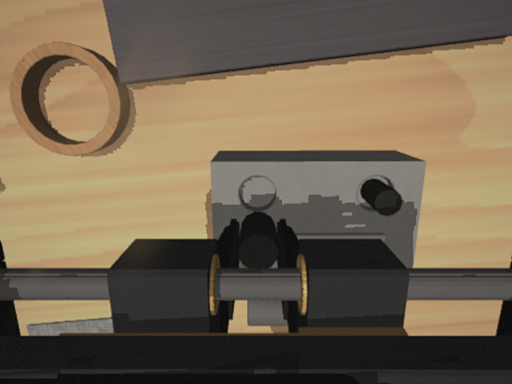

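The second buffer is held above the left well (257,190), and the first still stands in the right well (380,195). Lowering.

Call:
step_arm:
  series:
    - [[0, 0, 0, 0, -0.18, 1, 1], [0, 0, 0, 0, 0, 2.5, 1], [0, 0, 0, 0, 0, 2, 1], [0, 0, 0, 0, 0, 1, 1], [0, 0, 0, 0, 0, 0.5, 1], [0, 0, 0, 0, 0, 0.2, 1], [0, 0, 0, 0, 0, 0, 1]]

```text
clock: 12.38
eef_pos: [0.6491, 0.0885, 0.0683]
eef_rot: [-3.141, -0.0, -1.661]
wrist_force: [0.1, 0.3, 0.6]
width: 0.206
```

```bash
python3 go.py .6484 .0894 .0655 -95
```

```text
pos [0.6491 0.0885 0.0683] rot [-179.98   -0.    -95.16] F [0.1 0.3 0.6] w 19.6
turn deg [-0.02 -0.   -0.16]
shift after turn cm [-0.09  0.08  0.28]
shift cm [-0.09  0.08  0.28]
```

Call:
step_arm:
  series:
    - [[0, 0, 0, -0.08, 0.07, 0.2, 1], [0, 0, 0, 0, 0, 0.1, 1], [0, 0, 0, 0, 0, 0, 1], [0, 0, 0, 0, 0, 0, 0.3], [0, 0, 0, 0, 0, 0, 0], [0, 0, 0, 0, 0, 0, 0], [0, 0, 0, 0, 0, 0, 0], [0, 0, 0, 0, 0, -1, 0], [0, 0, 0, 0, 0, -2.5, 0], [0, 0, 0, 0, 0, -4, 0], [0, 0, 0, 0, 0, -4, 0], [0, 0, 0, 3, 3, -1, 0]]

```text
clock: 13.38
eef_pos: [0.6226, 0.0653, 0.1966]
eef_rot: [-3.129, 0.002, -1.659]
wrist_force: [0.6, -0.6, 0.1]
width: 0.497
```

Call:
step_arm:
  series:
    - [[0, 0, 0, 2, 3, 0, 0], [0, 0, 0, 0, 3, 0, 0], [0, 0, 0, 0, 0, 0, 0], [0, 0, 0, 0, 0, 0, 0]]

```text
clock: 13.72
eef_pos: [0.555, 0.0485, 0.1911]
eef_rot: [-3.14, 0.0, -1.661]
wrist_force: [0.8, 0.1, -1.3]
width: 0.502
```

```bash
python3 look.py w9; python3 - <<'E'
from jf import *
d=dict(np.load("w9.npz"));T=d["T"];W=cloud(d,T)
c=lambda p:np.round(proj(d,J(p),T)[0],1)
for n,p in dict(bufA=(20,-45,84),bufB=(20,45,84),c1=(45,80,60),c2=(45,-80,60),c3=(-45,-80,60),c4=(-45,80,60),k1=(-67,38,89),k2=(-67,-38,89),pl1=(-11,53,66),pl2=(-11,-53,66)).items(): print(n,c(p))
m=((W[...,2]>.078)&(W[...,2]<.1)).astype(np.uint8)
m[230:]=0
n,l,s,cc=cv2.connectedComponentsWithStats(m)
for i in range(1,n):
    if s[i,4]>60: print(s[i],cc[i].round(1),np.nanmedian(W[l==i],0).round(4),(Rj.T@(np.nanmedian(W[l==i],0)-O)*1000).round(1))
E
```

```text
{'clock': 13.7167, 'eef_pos': [0.555, 0.0485, 0.1911], 'eef_rot': [-3.14, 0.0, -1.6615], 'wrist_force': [0.7809, 0.1367, -1.343], 'width': 0.5015, 'q': [-0.0314, 0.4203, 1.7562, -0.0001, 0.9636, 1.6302]}
bufA [310.4  75.7]
bufB [193.8  76.2]
c1 [154.8  46.5]
c2 [349.8  45.6]
c3 [343.3 154.7]
c4 [163.  155.4]
k1 [206.6 187.2]
k2 [299.1 186.8]
pl1 [190.  116.4]
pl2 [315.4 115.9]
[182  63  26  27 550] [194.7  76.1] [0.6485 0.0887 0.0841] [20.1 44.3 84.1]
[297  63  27  27 541] [310.1  75.9] [ 0.6405 -0.      0.0842] [ 19.9 -44.8  84.2]
[ 189  169   37   31 1103] [206.9 184.1] [0.5637 0.09   0.0872] [-64.5  38.2  87.2]
[ 280  168   37   32 1128] [297.8 183.9] [0.557  0.015  0.0871] [-64.7 -37.1  87.1]
```

View pics/w9.png

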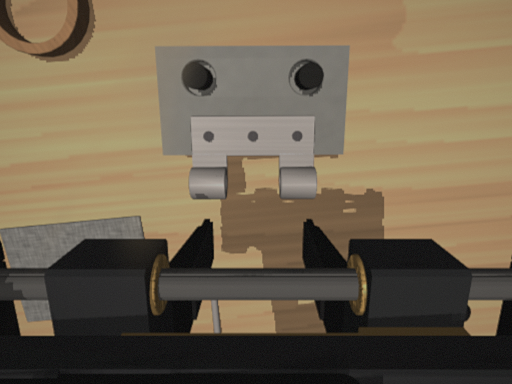

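Both buffers stand in the wells, with tops measured at 84.1 and 84.2 mm and within 1 mm of the well centres. Next I turn and travel to view the leaf.

Call:
step_arm:
  series:
    - [[0, 0, -6.7, 0, 0, 0, 0], [0, 0, -6.7, 0, 0, 0, 0], [0, 0, -6.7, 0, 0, 0, 0], [0, 0, -6.7, 0, 0, 0, 0], [0, 0, -6.7, 0, 0, 0, 0], [0, 0, -6.7, 0, 0, 0, 0], [0, 0, -6.7, 0, 0, 0, 0], [0, 0, -6.7, 0, 0, 0, 0], [0, 0, -6.7, 0, 0, 0, 0], [0, 0, -6.7, 0, 0, 0, 0], [0, 0, -6.7, 0, 0, 0, 0], [0, 0, 0, 0.4, 2, 0, 0]]

```text
clock: 14.77
eef_pos: [0.5534, 0.0304, 0.1897]
eef_rot: [-3.141, -0.001, -0.365]
wrist_force: [0.1, 0.4, 0.2]
width: 0.499
```

Call:
step_arm:
  series:
    - [[0, 0, 0, 0.4, 3.8, 0, 0], [0, 0, 0, 0.4, 4, 0, 0], [0, 0, 0, 0.4, 4, 0, 0], [0, 0, 0, 0.4, 4, 0, 0], [0, 0, 0, 0.4, 4, 0, 0], [0, 0, 0, 0.4, 4, 0, 0], [0, 0, 0, 0.4, 4, 0, 0], [0, 0, 0, 0.4, 4, 0, 0], [0, 0, 0, 0.4, 4, 0, 0], [0, 0, 0, 0.4, 3.8, 0, 0], [0, 0, 0, 0, 2, 0, 0], [0, 0, 0, 0, 0, 0, 0]]

```text
clock: 15.77
eef_pos: [0.4363, -0.3774, 0.1894]
eef_rot: [3.141, -0.001, -0.378]
wrist_force: [-0.2, 0.2, -0.1]
width: 0.496
```

Call:
step_arm:
  series:
    - [[0, 0, 0, 0, 0, 0, 0], [0, 0, 0, 0, 0, 0, 0], [0, 0, 0, 0, 0, 0, 0]]

```text
clock: 16.02
eef_pos: [0.4377, -0.3723, 0.1897]
eef_rot: [-3.141, -0.0, -0.374]
wrist_force: [-0.1, -0.3, 0.1]
width: 0.502
```

```bash
python3 look.py w10
```

```text
{'clock': 16.0167, 'eef_pos': [0.4377, -0.3723, 0.1897], 'eef_rot': [-3.1415, -0.0, -0.3735], 'wrist_force': [-0.0896, -0.2536, 0.0742], 'width': 0.5022, 'q': [-0.8198, 0.4462, 1.7145, 0.0001, 0.9809, -0.4464]}
```

View pics/w10.png

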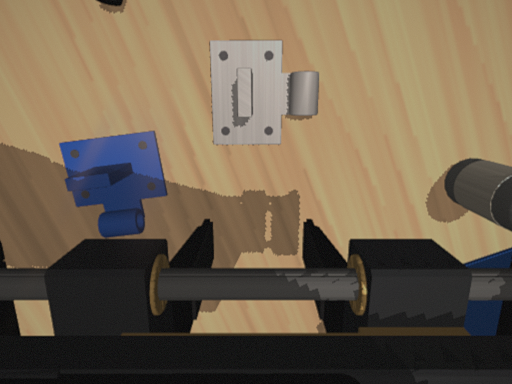

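The steel leaf is at (247,92) with its knuckle to the right at (303,93), web top at (244,92). The blue one is separate.

```bash
python3 - <<'E'
from h import *
d=dict(np.load("w10.npz"));T=d["T"];img=d["pixels"];W=cloud(d,T)
hsv=cv2.cvtColor(img,cv2.COLOR_BGR2HSV)
m=((hsv[...,1]<55)&(hsv[...,2]>100)).astype(np.uint8)
m[:25]=0;m[160:]=0;m[:,:190]=0;m[:,340:]=0
m=cv2.morphologyEx(m,cv2.MORPH_CLOSE,np.ones((3,3)));m=cv2.morphologyEx(m,cv2.MORPH_OPEN,np.ones((3,3)))
def edge(pts,h):
    P=ray(d,pts,h,T); x=P[:,:2]
    for k in range(4):
        c=x.mean(0);u,s,vt=np.linalg.svd(x-c);r=np.abs((x-c)@vt[1]);x=x[r<max(.0008,2*np.std(r))]
    return c,vt[0],r.std()
L=[(np.where(m[v])[0].min()-.5,v) for v in range(48,138)]
Rr=[(np.where(m[v])[0].max()+.5,v) for v in list(range(48,66))+list(range(122,138))]
Tp=[(u,np.where(m[:,u])[0].min()-.5) for u in range(216,276)]
B=[(u,np.where(m[:160,u])[0].max()+.5) for u in range(220,276)]
res={}
for n,e in dict(L=L,R=Rr,T=Tp,B=B).items():
    c,v,s=edge(e,.006); res[n]=c,v; print(n,(c*1000).round(1),np.degrees(np.arctan2(v[1],v[0])).round(2),"sd mm",round(s*1000,2))
a=[]
for n in res:
    th=np.degrees(np.arctan2(res[n][1][1],res[n][1][0]))-(90 if n in"LR" else 0); th=(th+90)%180-90; a.append(th)
print(a); yw=np.radians(np.mean(a)); 
for yw in (np.radians(np.mean(a)),np.radians(np.mean(a[:2]))):
    ex=np.array([np.cos(yw),np.sin(yw)]);ey=np.array([-ex[1],ex[0]])
    l,r,t,b=[res[k][0] for k in"LRTB"]
    print("yaw",np.degrees(yw),"size",(ex@(r-l)*1000).round(1),(ey@(t-b)*1000).round(1),"ctr",(ex*(ex@(l+r)/2)+ey*(ey@(t+b)/2))*1000)
# web top by depth
mw=(W[...,2]>.055)&(W[...,2]<.07); mw[:60]=0;mw[130:]=0;mw[:,:225]=0;mw[:,265:]=0
v,u=np.where(mw); P=W[mw]; print("web",len(P),np.median(P,0).round(4), ray(d,[[u.mean(),v.mean()]],.063,T).round(4)); rc=cv2.minAreaRect((P[:,:2]*1000).astype(np.float32)); print(rc)
cv2.imwrite("pics/w10c.png",cv2.resize(img[30:155,200:330],None,fx=4.6,fy=4.6,interpolation=cv2.INTER_CUBIC))
E
```

```text
L [ 422.7 -281.7] -111.33 sd mm 0.14
R [ 487.7 -306. ] -111.26 sd mm 0.03
T [ 472.8 -248.6] -20.55 sd mm 0.13
B [ 437.5 -341.6] -20.83 sd mm 0.19
[np.float64(-21.326240037794435), np.float64(-21.25505663014914), np.float64(-20.54546635501896), np.float64(-20.82919278706872)]
yaw -20.988988952507814 size 69.4 99.5 ctr [ 454.80447337 -294.92438518]
yaw -21.290648333971788 size 69.4 99.4 ctr [ 454.79953678 -294.92035373]
web 733 [ 0.4548 -0.2951  0.0631] [[ 0.4548 -0.2951  0.063 ]]
((454.55902099609375, -295.4745788574219), (39.490264892578125, 11.911916732788086), 68.30874633789062)
```

View pics/w10c.png

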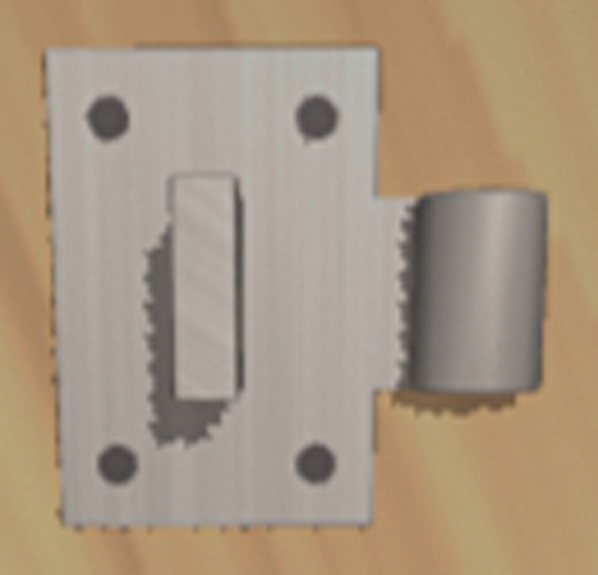

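```bash
python3 go.py .4548 -.2950 .034 -21.1
```

```text
pos [ 0.4377 -0.3722  0.1898] rot [-1.800e+02 -1.000e-02 -2.139e+01] F [-0.7  0.5  0.1] w 47.5
turn deg [-0.   -0.01 -0.29]
shift after turn cm [-1.18 -7.82 15.58]
shift cm [-1.22 -7.81 15.58]
```

Call:
step_arm:
  series:
    - [[0, 0, -0.3, -0.4, -1.8, 0, 0], [0, 0, 0, -0.4, -3, 0, 0], [0, 0, 0, -0.4, -3, 0, 0], [0, 0, 0, 0, 0, 2, 0], [0, 0, 0, 0, 0, 4, 0], [0, 0, 0, 0, 0, 3, 0], [0, 0, 0, 0, 0, 1, 0], [0, 0, 0, 0, 0, 0, 0], [0, 0, 0, 0, 0, 0, 0]]

```text
clock: 16.82
eef_pos: [0.4546, -0.2961, 0.0905]
eef_rot: [3.141, -0.0, -0.369]
wrist_force: [-0.2, -0.6, -0.2]
width: 0.5
```

```bash
python3 go.py .4548 -.2950 .034 -21.1; python3 look.py w11
```

```text
pos [ 0.4546 -0.2961  0.0905] rot [ 1.7999e+02 -2.0000e-02 -2.1140e+01] F [-0.2 -0.6 -0.2] w 47.5
turn deg [ 0.01 -0.02 -0.04]
shift after turn cm [-0.02 -0.11  5.65]
shift cm [-0.02 -0.11  5.65]
{'clock': 16.8167, 'eef_pos': [0.4546, -0.2961, 0.0905], 'eef_rot': [3.1415, -0.0003, -0.369], 'wrist_force': [-0.1981, -0.5607, -0.2272], 'width': 0.4999, 'q': [-0.6991, 0.5384, 1.8864, -0.0, 0.7165, -0.33]}
```

View pics/w11.png

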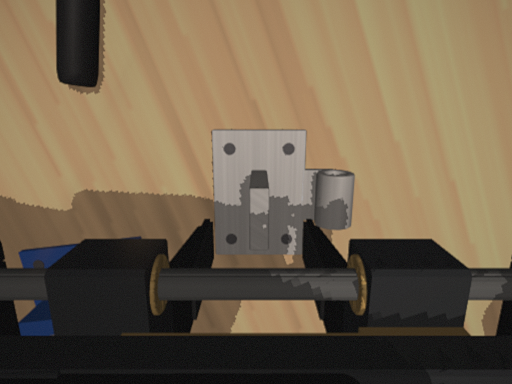

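The web is centred between the fingers (258,210). I descend and close.

Call:
step_arm:
  series:
    - [[0, 0, 0, 0, -0.1, 2, 0], [0, 0, 0, 0, 0, 2.2, 0], [0, 0, 0, 0, 0, 1, 0], [0, 0, 0, 0, 0, 0.4, 0], [0, 0, 0, 0, 0, 0, 0], [0, 0, 0, 0, 0, 0, 0], [0, 0, 0, 0, 0, 0, 1], [0, 0, 0, 0, 0, 0, 1], [0, 0, 0, 0, 0, 0, 1], [0, 0, 0, 0, 0, 0, 1], [0, 0, 0, 0, 0, 0, 1], [0, 0, 0, 0, 0, 0, 1]]
  squeeze: 45

```text
clock: 17.87
eef_pos: [0.4545, -0.2953, 0.0338]
eef_rot: [3.141, -0.0, -0.37]
wrist_force: [2.0, -0.9, 0.5]
width: 0.135
```

Call:
step_arm:
  series:
    - [[0, 0, 0, 0, 0, 0, 1], [0, 0, 0, 0, 0, 0, 1], [0, 0, 0, 0, 0, 0, 1], [0, 0, 0, 0, 0, 0, 1]]

```text
clock: 18.2
eef_pos: [0.4546, -0.2954, 0.0338]
eef_rot: [3.141, -0.001, -0.37]
wrist_force: [1.9, 0.7, 3.1]
width: 0.126
```

```bash
python3 go.py .4548 -.2950 .034 -21.1
```

```text
pos [ 0.4546 -0.2954  0.0338] rot [ 1.7999e+02 -3.0000e-02 -2.1180e+01] F [1.9 0.7 3.1] w 11.9
turn deg [ 0.01 -0.03 -0.08]
shift after turn cm [ 0.01 -0.04 -0.02]
shift cm [ 0.01 -0.04 -0.02]
```

Call:
step_arm:
  series:
    - [[0, 0, 0, 0, 0, -0.5, 1], [0, 0, 0, 0, 0, -1.5, 1], [0, 0, 0, 0, 0, -3, 1], [0, 0, 0, 0, 0, -3.5, 1], [0, 0, 0, 0, 0, -3.5, 1], [0, 0, 0, 0, 0, -2.5, 1], [0, 0, -5.4, 0, 0, -1.5, 1], [0, 0, -5.4, 0, 0, 0, 1], [0, 0, -5.4, 0, 0, 0, 1], [0, 0, 0, 0, 0, 0, 1], [0, 0, 0, 0, 0, 0, 1]]

```text
clock: 19.12
eef_pos: [0.454, -0.2949, 0.1935]
eef_rot: [-3.141, 0.001, -0.09]
wrist_force: [-0.5, 0.4, -3.1]
width: 0.121
```

```bash
python3 go.py .5021 .0570 .174 -5; python3 look.py w12
```

```text
pos [ 0.454  -0.2949  0.1935] rot [-1.7997e+02  6.0000e-02 -5.1500e+00] F [-0.5  0.4 -3.1] w 11.5
turn deg [-0.03  0.06 -0.15]
shift after turn cm [  1.73 -35.48   1.95]
shift cm [  1.64 -35.48   1.96]
{'clock': 19.1167, 'eef_pos': [0.454, -0.2949, 0.1935], 'eef_rot': [-3.141, 0.001, -0.0898], 'wrist_force': [-0.5191, 0.4421, -3.0712], 'width': 0.1211, 'q': [-0.6981, 0.3971, 1.7892, -0.0001, 0.9564, -0.6083]}
```

View pics/w12.png

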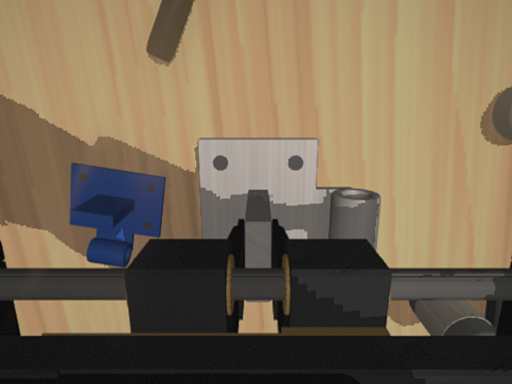

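```bash
cat > hand.py <<'E'
import sys
from h import *
d=dict(np.load(sys.argv[1]+".npz")); I=np.eye(4); W=cloud(d,I) # tool frame
v,u=np.mgrid[:384,:512]
z=W[...,2]
def plane(u0,u1,v0,v1):
    p=W[v0:v1,u0:u1].reshape(-1,3);p=p[np.isfinite(p).all(1)];A=np.c_[p[:,:2],np.ones(len(p))];k=np.linalg.lstsq(A,p[:,2],rcond=None)[0];return k
k=plane(230,290,143,185); print("plate plane dz/dx,dz/dy deg",np.degrees(np.arctan(k[:2])).round(2),"z at 0",k[2])
hp=k[2]
img=d["pixels"];hsv=cv2.cvtColor(img,cv2.COLOR_BGR2HSV);m=((hsv[...,1]<55)&(hsv[...,2]>60)).astype(np.uint8)
def ln(p):
    P=ray(d,p,hp,I)[:,:2]
    for _ in range(4):
        c=P.mean(0);q,s,vt=np.linalg.svd(P-c);r=abs((P-c)@vt[1]);P=P[r<max(.0006,2*r.std())]
    return (c*1000).round(2),np.degrees(np.arctan2(vt[0][1],vt[0][0])).round(2),(r.std()*1e3).round(2)
top=[(x,120+np.where(m[120:160,x])[0].min()-.5) for x in range(206,312)]
print("far edge (want y=-50)",ln(top))
lf=[(180+np.where(m[y,180:230])[0].min()-.5,y) for y in range(145,180)]
print("left edge (want x=-35)",ln(lf))
rt=[(300+np.where(m[y,300:325])[0].max()+.5,y) for y in range(145,180)]
print("right edge (want x=+35)",ln(rt))
E
python3 hand.py w12
```

```text
plate plane dz/dx,dz/dy deg [0.09 0.16] z at 0 0.027730546364393684
far edge (want y=-50) (array([ -0.35, -50.66]), np.float64(0.11), np.float64(0.05))
left edge (want x=-35) (array([-35.68, -36.72]), np.float64(90.23), np.float64(0.09))
right edge (want x=+35) (array([ 33.82, -36.67]), np.float64(89.7), np.float64(0.08))
```

In hand the leaf is level within 0.2° and right way up. Moving over the gap.

Call:
step_arm:
  series:
    - [[0, 0, -0.1, 0.1, -1.5, 0, 1], [0, 0, 0, 0.2, -3.5, 0, 1], [0, 0, 0, 0.2, -4, 0, 1], [0, 0, 0, 0.2, -4, 0, 1], [0, 0, 0, 0.2, -4, 0, 1], [0, 0, 0, 0.2, -4, 0, 1], [0, 0, 0, 0.2, -4, 0, 1], [0, 0, 0, 0.2, -4, 0, 1], [0, 0, 0, 0.2, -3.5, 0, 1], [0, 0, 0, 0, -2, 0, 1], [0, 0, 0, 0, -1, 0, 1], [0, 0, 0, 0, 0, 1, 1]]

```text
clock: 20.17
eef_pos: [0.5019, 0.059, 0.1845]
eef_rot: [-3.141, -0.002, -0.084]
wrist_force: [0.7, -0.1, -3.3]
width: 0.122
```

Call:
step_arm:
  series:
    - [[0, 0, 0, 0, 0, 1, 1], [0, 0, 0, 0, 0, 0, 1], [0, 0, 0, 0, 0, 0, 1], [0, 0, 0, 0, 0, 0, 1]]

```text
clock: 20.5
eef_pos: [0.5015, 0.056, 0.1735]
eef_rot: [3.141, 0.001, -0.087]
wrist_force: [0.2, -0.4, -3.2]
width: 0.122
```

```bash
python3 go.py .5021 .0570 .0938 -5; python3 look.py w13; python3 hand.py w13; python3 - <<'E'
from station import bot
import numpy as np,cv2
for n in("scene","top"):
    im=bot.get_image(n); np.savez(n+"1.npz",**im); cv2.imwrite(f"pics/{n}1.png",im["pixels"])
E
```

```text
pos [0.5015 0.056  0.1735] rot [ 1.7999e+02  3.0000e-02 -4.9800e+00] F [ 0.2 -0.4 -3.2] w 11.6
turn deg [0.01 0.03 0.02]
shift after turn cm [ 0.05 -0.1   7.97]
shift cm [ 0.05 -0.1   7.97]
{'clock': 20.5, 'eef_pos': [0.5015, 0.056, 0.1735], 'eef_rot': [3.1414, 0.0005, -0.087], 'wrist_force': [0.2219, -0.3653, -3.2143], 'width': 0.1221, 'q': [-0.0197, 0.3732, 1.8977, -0.0002, 0.8712, 0.0674]}
plate plane dz/dx,dz/dy deg [ 0.05 -0.16] z at 0 0.02755673953114445
far edge (want y=-50) (array([ -0.36, -50.88]), np.float64(-0.28), np.float64(0.13))
left edge (want x=-35) (array([-35.7 , -36.75]), np.float64(90.35), np.float64(0.09))
right edge (want x=+35) (array([ 35.94, -36.08]), np.float64(104.83), np.float64(0.15))
```

View pics/w13.png

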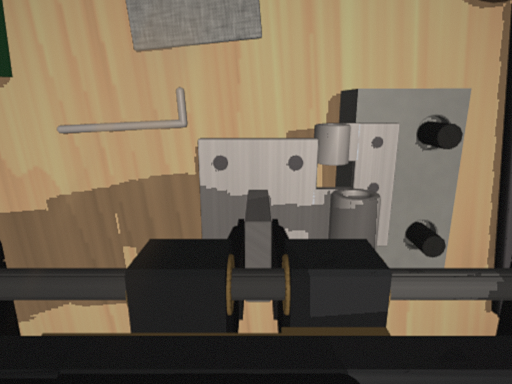

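View pics/scene1.png

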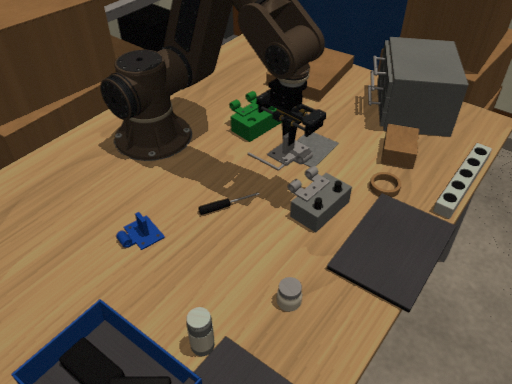

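```bash
python3 - <<'E'
from jf import *
d=dict(np.load("w13.npz"));T=d["T"];img=d["pixels"];f=5
o=np.array([310,80]); c=cv2.resize(img[80:200,310:480],None,fx=f,fy=f,interpolation=cv2.INTER_CUBIC)[:, :800]
q=lambda p:(proj(d,J(p),T)[0]+.5-o)*f-.5
for p in [(45,80,60),(-11,53,66),(-45,53,66),(-67+14,53,75),(-67,53,89),(-67,23,89),(-45,80,60),(45,-20,60),(-11,-30,66)]:
    a=q(p);print(p,a.round(1)); cv2.drawMarker(c,tuple(int(round(x)) for x in a),(0,0,255),cv2.MARKER_CROSS,14,1)
cv2.imwrite("pics/w13c.png",c)
E
```

```text
(45, 80, 60) [805.5  43. ]
(-11, 53, 66) [450.4 218.3]
(-45, 53, 66) [237.4 218.4]
(-53, 53, 75) [202.  222.1]
(-67, 53, 89) [131.3 228.4]
(-67, 23, 89) [119.9 430. ]
(-45, 80, 60) [239.3  43.3]
(45, -20, 60) [714.4 643.1]
(-11, -30, 66) [399.6 709.2]
```

View pics/w13c.png

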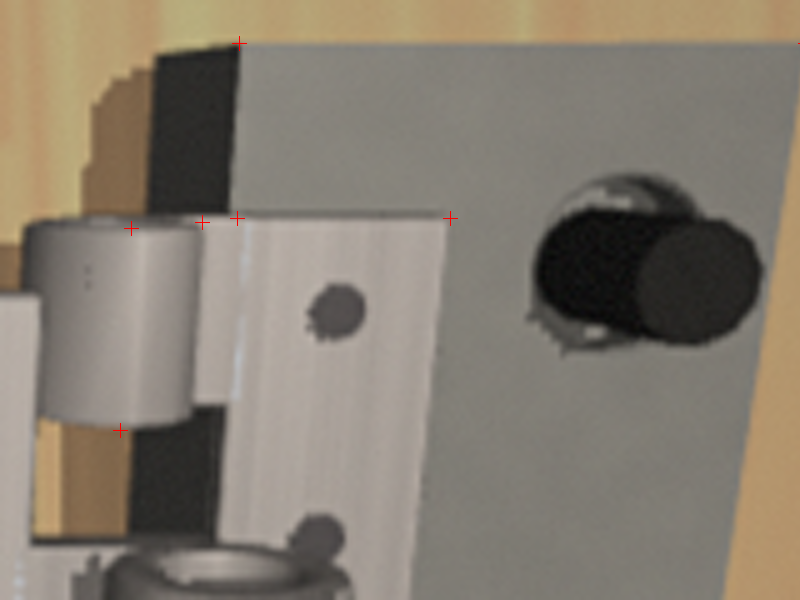

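The jamb frame projected into this second view lands on the block and plate edges within about 0.5 mm. I descend to just above the knuckles and check.

Call:
step_arm:
  series:
    - [[0, 0, 0, 0.07, -0.06, 0, 1], [0, 0, 0, 0, 0, 1, 1], [0, 0, 0, 0, 0, 1.5, 1], [0, 0, 0, 0, 0, 1.2, 1], [0, 0, 0, 0, 0, 0.6, 1], [0, 0, 0, 0, 0, 0.3, 1], [0, 0, 0, 0, 0, 0, 1], [0, 0, 0, 0, 0, 0, 1], [0, 0, 0, 0, 0, 0, 1]]

```text
clock: 21.4
eef_pos: [0.5026, 0.0576, 0.1282]
eef_rot: [3.142, -0.001, -0.085]
wrist_force: [-0.2, -0.8, -3.0]
width: 0.125
```

```bash
python3 go.py .5022 .0564 .0938 -5; python3 look.py w14; python3 -c "
import cv2;i=cv2.imread('pics/w14.png');cv2.imwrite('pics/w14c.png',cv2.resize(i[90:250,300:480],None,fx=3.7,fy=3.7,interpolation=cv2.INTER_CUBIC))"
```

```text
pos [0.5026 0.0576 0.1282] rot [ 1.80e+02 -5.00e-02 -4.88e+00] F [-0.2 -0.8 -3. ] w 11.8
turn deg [ 0.   -0.05  0.12]
shift after turn cm [-0.03  0.12  3.44]
shift cm [-0.03  0.12  3.44]
{'clock': 21.4, 'eef_pos': [0.5026, 0.0576, 0.1282], 'eef_rot': [3.1416, -0.0009, -0.0851], 'wrist_force': [-0.2364, -0.8497, -2.9662], 'width': 0.1247, 'q': [-0.0165, 0.4394, 1.9428, -0.0001, 0.7585, 0.0687]}
```

View pics/w14c.png

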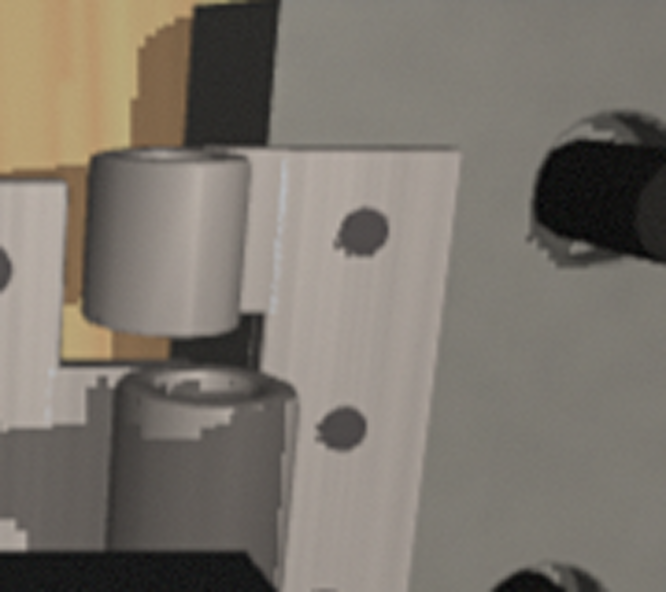

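Call:
step_arm:
  series:
    - [[0, 0, 0.1, -0.03, 0.12, 0, 1], [0, 0, 0, 0, 0, 0.4, 1], [0, 0, 0, 0, 0, 0.4, 1], [0, 0, 0, 0, 0, 0, 1], [0, 0, 0, 0, 0, 0, 1]]

```text
clock: 21.87
eef_pos: [0.5017, 0.0564, 0.1193]
eef_rot: [3.141, 0.001, -0.087]
wrist_force: [-0.3, -0.1, -3.1]
width: 0.123
```

```bash
python3 go.py .5022 .0564 .0938 -5
```

```text
pos [0.5017 0.0564 0.1193] rot [ 1.7999e+02  4.0000e-02 -4.9800e+00] F [-0.3 -0.1 -3.1] w 11.7
turn deg [0.01 0.04 0.02]
shift after turn cm [ 0.05 -0.    2.55]
shift cm [ 0.05 -0.    2.55]
```

Call:
step_arm:
  series:
    - [[0, 0, 0, 0.04, 0, 0.4, 1], [0, 0, 0, 0, 0, 0.4, 1], [0, 0, 0, 0, 0, 0.2, 1], [0, 0, 0, 0, 0, 0, 1]]

```text
clock: 22.2
eef_pos: [0.502, 0.0564, 0.1091]
eef_rot: [3.141, 0.001, -0.087]
wrist_force: [-0.6, 0.7, -2.7]
width: 0.123
```

```bash
python3 go.py .5022 .0564 .0938 -5
```

```text
pos [0.502  0.0564 0.1091] rot [ 1.7999e+02  6.0000e-02 -4.9800e+00] F [-0.6  0.7 -2.7] w 11.6
turn deg [0.01 0.06 0.02]
shift after turn cm [ 0.02 -0.01  1.53]
shift cm [ 0.02 -0.01  1.53]
```

No contact. Finishing the descent.

Call:
step_arm:
  series:
    - [[0, 0, 0, 0.02, 0, 0.4, 1], [0, 0, 0, 0, 0, 0.5, 1], [0, 0, 0, 0, 0, 0.4, 1], [0, 0, 0, 0, 0, 0.2, 1], [0, 0, 0, 0, 0, 0, 1], [0, 0, 0, 0, 0, 0, 1], [0, 0, 0, 0, 0, 0, 1]]

```text
clock: 22.78
eef_pos: [0.5026, 0.0563, 0.0947]
eef_rot: [3.141, -0.0, -0.087]
wrist_force: [-0.4, -1.0, -2.9]
width: 0.123
```

```bash
python3 go.py .5022 .0564 .0938 -5; python3 look.py w15; python3 hand.py w15; python3 - <<'E'
from station import bot
import numpy as np,cv2
for n in("scene","top"):
    im=bot.get_image(n); np.savez(n+"2.npz",**im)
    b=(230,330,150,240) if n=="scene" else (180,280,100,200)
    cv2.imwrite(f"pics/{n}2c.png",cv2.resize(im["pixels"][b[2]:b[3],b[0]:b[1]],None,fx=6,fy=6,interpolation=cv2.INTER_CUBIC))
i=cv2.imread('pics/w15.png');cv2.imwrite('pics/w15c.png',cv2.resize(i[90:250,290:480],None,fx=3.7,fy=3.7,interpolation=cv2.INTER_CUBIC))
E
```

```text
pos [0.5026 0.0563 0.0947] rot [ 1.7999e+02 -1.0000e-02 -4.9700e+00] F [-0.4 -1.  -2.9] w 11.7
turn deg [ 0.01 -0.01  0.03]
shift after turn cm [-0.04 -0.    0.09]
shift cm [-0.04 -0.    0.09]
{'clock': 22.7833, 'eef_pos': [0.5026, 0.0563, 0.0947], 'eef_rot': [3.1415, -0.0002, -0.0868], 'wrist_force': [-0.4169, -0.9759, -2.8533], 'width': 0.1227, 'q': [-0.019, 0.4922, 1.9719, -0.0002, 0.6774, 0.068]}
plate plane dz/dx,dz/dy deg [-0.05 -0.  ] z at 0 0.027637199633686826
far edge (want y=-50) (array([ -0.36, -50.81]), np.float64(-0.3), np.float64(0.12))
left edge (want x=-35) (array([-35.75, -36.74]), np.float64(90.22), np.float64(0.08))
right edge (want x=+35) (array([ 33.96, -36.68]), np.float64(89.8), np.float64(0.09))
```

View pics/w15c.png

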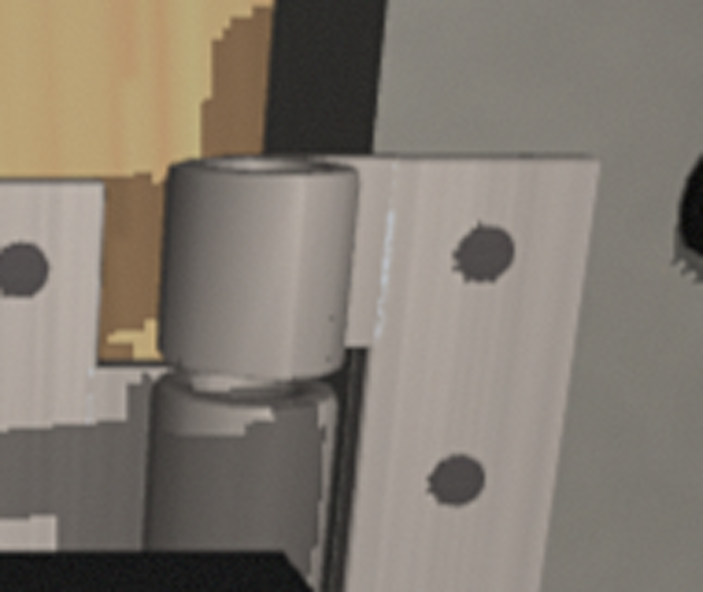

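View pics/scene2c.png

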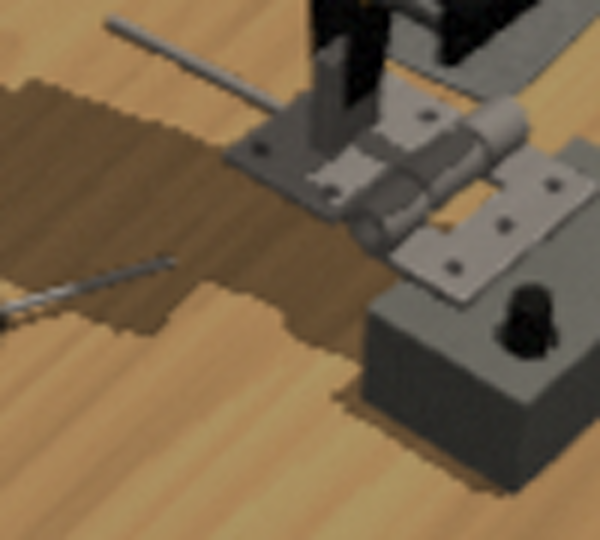

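View pics/top2c.png

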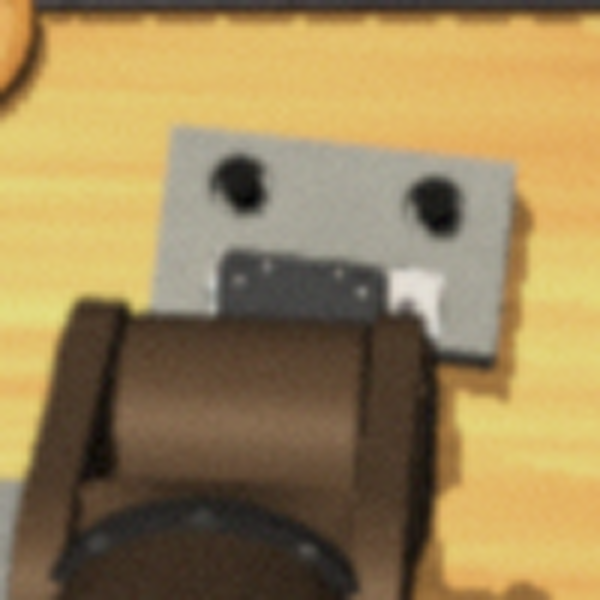

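The leaf's knuckle sits between the block's knuckles. I fit both knuckle axes from the depth in this one image to check the line-up.

```bash
cat > ax.py <<'E'
import sys
from jf import *
from scipy.optimize import least_squares
d=dict(np.load(sys.argv[1]+".npz"));T=d["T"];W=cloud(d,T);P=(W-O)@Rj*1000  # block frame mm
def fit(u0,u1,v0,v1):
    p=P[v0:v1,u0:u1].reshape(-1,3);p=p[np.isfinite(p).all(1)&(p[:,2]>76)&(p[:,2]<95)&(abs(p[:,0]+67)<12)]
    f=lambda a:np.hypot(p[:,0]-a[0]-a[2]*(p[:,1]-p[:,1].mean()),p[:,2]-a[1]-a[3]*(p[:,1]-p[:,1].mean()))-14
    r=least_squares(f,[-67,75,0,0],loss="soft_l1",f_scale=.5)
    return len(p),p[:,1].min().round(1),p[:,1].max().round(1),r.x.round(3),np.median(abs(r.fun)).round(2)
print("block +y knuckle",fit(333,384,137,190))
print("leaf knuckle",fit(331,380,200,238))
E
python3 ax.py w15
```

```text
block +y knuckle (2321, np.float64(23.4), np.float64(52.8), array([-6.6802e+01,  7.4836e+01, -0.0000e+00, -7.0000e-03]), np.float64(0.4))
leaf knuckle (1585, np.float64(-4.4), np.float64(19.5), array([-6.7492e+01,  7.5781e+01, -3.0000e-03, -2.0000e-03]), np.float64(0.38))
```

Relative to the block's axis the leaf knuckle is about 0.7 mm off in x and 0.9 mm high. A small correction.

Call:
step_arm:
  series:
    - [[0, 0, 0, 0.06, -0.02, 0.09, 1], [0, 0, 0, 0, 0, 0, 1], [0, 0, 0, 0, 0, 0, 1], [0, 0, 0, 0, 0, 0, 1], [0, 0, 0, 0, 0, 0, 1]]

```text
clock: 23.35
eef_pos: [0.5031, 0.0565, 0.0938]
eef_rot: [3.142, -0.0, -0.087]
wrist_force: [-0.1, 0.2, -2.6]
width: 0.126
```

```bash
python3 go.py .5022 .0564 .0938 -5; python3 look.py w16; python3 ax.py w16; python3 hand.py w16 | head -1
```

```text
pos [0.5031 0.0565 0.0938] rot [180.    -0.    -4.97] F [-0.1  0.2 -2.6] w 12.0
turn deg [ 0.   -0.    0.03]
shift after turn cm [-0.09  0.02 -0.  ]
shift cm [-0.09  0.02 -0.  ]
{'clock': 23.35, 'eef_pos': [0.5031, 0.0565, 0.0938], 'eef_rot': [3.1415, -0.0, -0.0868], 'wrist_force': [-0.0537, 0.2141, -2.5939], 'width': 0.1261, 'q': [-0.0187, 0.4944, 1.9712, -0.0001, 0.6759, 0.0683]}
block +y knuckle (2339, np.float64(24.1), np.float64(53.0), array([-6.6801e+01,  7.4860e+01,  1.0000e-03, -8.0000e-03]), np.float64(0.39))
leaf knuckle (1626, np.float64(-4.7), np.float64(19.7), array([-6.6896e+01,  7.4766e+01,  1.0000e-03, -2.0000e-03]), np.float64(0.37))
plate plane dz/dx,dz/dy deg [0.02 0.03] z at 0 0.02766355322356677
```

```bash
python3 - <<'E'
from station import bot
print(bot.get_obs()["clock"], bot.close_job())
E
```

```text
the job is handed in; nothing more can be done
23.4 None
```

I stood both buffers in the wells and let go, then picked up the steel leaf and held its knuckle in the gap. I handed the job in at 23.4 s with the leaf still in the gripper.

**Last checks:**
- **Buffers:** both stood upright with their tops at 84.1 and 84.2 mm, where 84 mm is seated. Their centres were within 1 mm of the well centres. The final top view still showed them in place.
- **Line-up:** in the last wrist image the leaf's knuckle axis was about 0.1 mm from the axis of the block's +y knuckle, in x and in height. The gap on that side was between 3 and 4.4 mm, where 3 mm is ideal. I could not see the -y side.
- **Attitude:** the leaf was level within 0.1° and right way up. It pointed away from the block, with its yaw within about 0.1° of the block's.
- **Not leaning:** the wrist force was about -2.6 N vertically, roughly the leaf's own weight, with almost nothing sideways.

**What disagreed:**
- The buffers stood about 97 mm apart on the pad, not the stated 84 mm. Two views agreed, so I used the measured positions.
- After the first descent the leaf was about 0.7 mm off in x and 0.9 mm high, so I corrected it using the wrist image. The measured tool position then read 0.9 mm past the target I had worked out in x. I trusted the image, which shows both knuckles at once.

The bystanders and the blue and green look-alikes were not touched.

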